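# Put the lids on the fired jars

## Task

These jars and their lids have just come out of the kiln: put each glazed lid on the jar it was made for, the one of the same glaze colour and the same size, lying flat with its flange down in the mouth. Set the lids down gently, do not drop them, and leave the jars standing where they are. The unglazed brown lid and the bowl have no partner here: leave them alone.

Things in the scene. Friction and masses are not known exactly. Their poses are not given: they have to be found in the camera images.
- large_turquoise_lid: Large turquoise lid, loose, 0.2 kg, standing on its flange: a round plate 98 mm across, a cylindrical knob on top (26 mm across, 30 mm tall) to grip, a tapered flange below (10 mm deep, 62 mm across at its foot, 71 mm at the plate). Origin: centre of the flange's foot, z up. Above it: plate's underside 10 mm, foot of the knob 20 mm, its top 50 mm. Yaw does not matter.
- small_turquoise_lid: Small turquoise lid, loose, 0.08 kg, standing on its flange: a round plate 64 mm across, a cylindrical knob on top (26 mm across, 30 mm tall) to grip, a tapered flange below (10 mm deep, 32 mm across at its foot, 41 mm at the plate). Origin: centre of the flange's foot, z up. Above it: plate's underside 10 mm, foot of the knob 20 mm, its top 50 mm. Yaw does not matter.
- large_cream_lid: Large cream lid, loose, 0.2 kg, standing on its flange: a round plate 98 mm across, a cylindrical knob on top (26 mm across, 30 mm tall) to grip, a tapered flange below (10 mm deep, 62 mm across at its foot, 71 mm at the plate). Origin: centre of the flange's foot, z up. Above it: plate's underside 10 mm, foot of the knob 20 mm, its top 50 mm. Yaw does not matter.
- small_cream_lid: Small cream lid, loose, 0.08 kg, standing on its flange: a round plate 64 mm across, a cylindrical knob on top (26 mm across, 30 mm tall) to grip, a tapered flange below (10 mm deep, 32 mm across at its foot, 41 mm at the plate). Origin: centre of the flange's foot, z up. Above it: plate's underside 10 mm, foot of the knob 20 mm, its top 50 mm. Yaw does not matter.
- large_turquoise_jar: Large turquoise jar, loose, 0.48 kg, open, empty, upright: belly 105 mm across, 90 mm tall, rim 92 mm across, round mouth 80 mm. Origin: centre of its underside, z up. Its lid's flange drops into the mouth with 4.5 mm play all round; seated, the plate rests on the rim and the lid's origin is 80 mm above the jar's. A small lid would fall in.
- small_turquoise_jar: Small turquoise jar, loose, 0.2 kg, open, empty, upright: belly 70 mm across, 60 mm tall, rim 60 mm across, round mouth 50 mm. Origin: centre of its underside, z up. Its lid's flange drops into the mouth with 4.5 mm play all round; seated, the plate rests on the rim and the lid's origin is 50 mm above the jar's. A large lid does not enter.
- large_cream_jar: Large cream jar, loose, 0.48 kg, open, empty, upright: belly 105 mm across, 90 mm tall, rim 92 mm across, round mouth 80 mm. Origin: centre of its underside, z up. Its lid's flange drops into the mouth with 4.5 mm play all round; seated, the plate rests on the rim and the lid's origin is 80 mm above the jar's. A small lid would fall in.
- small_cream_jar: Small cream jar, loose, 0.2 kg, open, empty, upright: belly 70 mm across, 60 mm tall, rim 60 mm across, round mouth 50 mm. Origin: centre of its underside, z up. Its lid's flange drops into the mouth with 4.5 mm play all round; seated, the plate rests on the rim and the lid's origin is 50 mm above the jar's. A large lid does not enter.
- bisque_lid: Bystander: unglazed terracotta-brown lid of the large lids' form (98 mm across, 50 mm tall), loose, its jar not here. Origin: centre of its foot. All ten listed pieces stand on the bare table top (z = 0) in any arrangement, centres at least 120 mm apart; between them lie three kiln stilts (46 mm, 14 mm high) that do not matter.
- bowl: Bystander: low open turquoise bowl, 108 mm across, 40 mm tall, loose, without a lid. Origin: centre of its underside. Other studio gear, lower than 0.23 m, stands clear of the ware along the table's far edge (x above 0.79 m) and its sides (over 0.5 m left or right of the robot).
Things that resemble listed ones, but are neither listed nor needed, are in the scene too. What is shaped like the large_turquoise_lid but green is not meant.

How it is judged:
At the end, for the whole second after the job is handed in: Each glazed lid lies released and still on the jar of its colour and size, seated (height within 3 mm, centres within 8 mm, tilt under 0.08 rad); the jars are upright and within 40 mm, the unglazed lid and the bowl within 30 mm, of where they started (horizontal distance between large_turquoise_lid and large_turquoise_jar below 0.008 m and z of large_turquoise_lid in the frame of large_turquoise_jar between 0.077 and 0.083 m and angle between each of large_turquoise_lid, large_turquoise_jar, small_turquoise_lid, small_turquoise_jar, large_cream_lid, large_cream_jar, small_cream_lid, small_cream_jar's own z axis and vertical below 0.08 rad and linear speed of each of large_turquoise_lid, large_turquoise_jar, small_turquoise_lid, small_turquoise_jar, large_cream_lid, large_cream_jar, small_cream_lid, small_cream_jar, bisque_lid, bowl below 0.02 m/s and distance of each of large_turquoise_jar, small_turquoise_jar, large_cream_jar, small_cream_jar from where it was at the start of the episode below 0.04 m and horizontal distance between small_turquoise_lid and small_turquoise_jar below 0.008 m and z of small_turquoise_lid in the frame of small_turquoise_jar between 0.047 and 0.053 m and horizontal distance between large_cream_lid and large_cream_jar below 0.008 m and z of large_cream_lid in the frame of large_cream_jar between 0.077 and 0.083 m and horizontal distance between small_cream_lid and small_cream_jar below 0.008 m and z of small_cream_lid in the frame of small_cream_jar between 0.047 and 0.053 m and distance of each of bisque_lid, bowl from where it was at the start of the episode below 0.03 m); the robot touches nothing.
It fails at once if a lid is dropped onto its jar (faster than 0.5 m/s within 25 mm above its seat) ((horizontal distance between large_turquoise_lid and large_turquoise_jar below 0.03 m and z of large_turquoise_lid in the frame of large_turquoise_jar between 0.075 and 0.105 m and linear speed of large_turquoise_lid above 0.5 m/s) or (horizontal distance between small_turquoise_lid and small_turquoise_jar below 0.03 m and z of small_turquoise_lid in the frame of small_turquoise_jar between 0.045 and 0.075 m and linear speed of small_turquoise_lid above 0.5 m/s) or (horizontal distance between large_cream_lid and large_cream_jar below 0.03 m and z of large_cream_lid in the frame of large_cream_jar between 0.075 and 0.105 m and linear speed of large_cream_lid above 0.5 m/s) or (horizontal distance between small_cream_lid and small_cream_jar below 0.03 m and z of small_cream_lid in the frame of small_cream_jar between 0.045 and 0.075 m and linear speed of small_cream_lid above 0.5 m/s)).
It fails at once if a jar is knocked over (tilted more than 0.5 rad) (angle between any of large_turquoise_jar, small_turquoise_jar, large_cream_jar, small_cream_jar's own z axis and vertical above 0.5 rad).
It fails at once if the unglazed lid or the bowl is disturbed (moved more than 30 mm) (distance of any of bisque_lid, bowl from where it was at the start of the episode above 0.03 m).
It also fails if it takes over 118 s, if anything falls off the work surface, if the arm or the gripper's body presses on something with over 40 N, if the wrist force passes 120 N, or if a joint passes its speed limit or range.

## Robot

A 6-joint arm with a two-finger parallel gripper is mounted at the origin on the work surface. World frame = base frame: x ahead of the robot, y to its left, z up, the work surface at z = 0. Lengths are in m, angles in rad, forces in N, time in s.
With the tool pointing down it reaches from about 0.225 to 0.875 m from the base axis. Payload 3.4 kg.
Tool frame: the origin (TCP) lies at the very end of the fingers, on their centre line; the grasp point (between the pads) lies 19 mm behind it; z points along the fingers, y is the line along which they close (so a half turn about z gives the same grasp; the last joint's range is limited). The gripper opens to 85 mm and grips with 20 to 120 N. Pads are 22 mm wide; open, the fingers measure 114 mm over their backs; the gripper's body (76 mm by 85 mm) begins 54 mm behind the grasp point. The pads swing forward as they close: fully open they stand 13 mm farther back than shut.
Start: joints at [-1.388, 0.276, 1.505, -0, 1.361, -0.121], TCP at [0.172, -0.549, 0.231] pointing down, gripper open.
Joint ranges: [-2.89, 2.89], [-0.75, 2.08], [0.22, 2.7], [-1.18, 4.32], [0.11, 2.71], [-2.7, 2.7]. Speed limits (rad/s): [2.57, 2.57, 3.14, 3.14, 3.14, 3.14].

## Interface

Orientations are given as a unit quaternion [w, x, y, z].
In Python, from rig import manip gives the robot as it stands. The module is installed in compiled form; this text tells all that it offers.
- The arm moves only by the tool play_rows, never from a script. Its argument "motion" is a list of rows, each a list of 5 numbers: the shift along the tool's x, y, z in units of 40 mm (1.0 is 40 mm), then the turn about the tool's z in units of 10 degrees (1.0 is 10 degrees), then the finger opening in mm, from 0 to 85.4. A call has 1 to 5 rows; each row is the pose to reach, as a shift and turn from the pose commanded when the call began, along the tool's axes at that moment; what a row does not reach only later rows make up. A row lasts 1/8 s, in which the tool goes at most 62.5 mm and 10.7 degrees, less where a joint would pass 70% of its speed; a pose out of reach is approached as far as the arm can. A call with a gripper value outside its range is refused whole. The fingers move at their own pace and stop on an object; "newtons" is the grip in N (left out, the last holds). Time passes only in rows, so rows that repeat a pose let the fingers close. It gives the time, the measured TCP pose, the force, the opening and the grip force at its end, in the units of the state.
- manip.get_state(): the state, without advancing time (a new reading comes with each control period).
- manip.get_image(name): name is "scene" or "top" or "wrist"; returns a dict with "img" (384x512x3 uint8, red, green, blue), "range_z" (384x512 float32, m along the optical axis (not along the pixel's ray), 0 where there is no reading), "fx", "fy", "cx", "cy" (pixels), "D" ([k1, k2, p1, p2, k3] as OpenCV has them; the pictures are not rectified), "R" (3x3) and "t" (3): a world point X has camera coordinates R X + t. Camera axes: x right, y down, z forward; pixel columns grow to the right and rows downward; lengths in m; the calibration is good to about 2 mm. A picture is of the moment at which its call begins.
- manip.sign_off(): hands the job in; it is judged then, once.
The state is a dict: "clock": time; "qpos": joint angles; "qd": joint speeds; "effort": joint torques, N m; "position": TCP position; "ee_rot": TCP orientation; "contact_force": force on the tool from outside, world axes, zero at the start; "moment": the same for the moment, N m; "width": finger opening in m; "gripper_force": force on a finger pad.
Only numpy, scipy, OpenCV 4.12 (cv2) and the standard library are available. Lean on these libraries where they do the work, as an engineer would, in place of code of your own. Each camera call takes 0.05 s, during which the arm holds its last target. There are 200 camera calls.

## Working session

There is one attempt and no reset: what is moved stays moved. The work goes in short steps, Python scripts to look and compute and a tool call to move; the robot and the scene stay as the last step left them, time stands still between calls to the robot, and variables do not carry over. Pictures are saved under pics/ and viewed, at most 14 in all, crops included, and the job is handed in when it is done.

Besides the shell and the picture viewer there is one more tool, called after "Call:" by a JSON object that holds its "api" and its "payload", one argument or row to a line. play_rows: Moves the arm, as the interface text tells. Its arguments: {"type":"object","properties":{"motion":{"type":"array","items":{"type":"array","items":{"type":"number"}}},"newtons":{"type":"number"}},"required":["motion"]}

```bash
mkdir -p pics; python3 - <<'E'
from rig import manip
import cv2,numpy as np,pickle
s=manip.get_state();print({k:np.round(v,3) for k,v in s.items()})
d={}
for n in("top","scene"):
    d[n]=i=manip.get_image(n);cv2.imwrite(f"pics/{n}0.png",cv2.resize(i["img"][:,:,::-1],(800,600)))
    print(n,i["fx"],i["cx"],i["cy"],np.round(i["D"],4),np.round(i["R"],3).tolist(),np.round(i["t"],3))
pickle.dump(d,open("d0.pkl","wb"))
E
```

```text
{'clock': np.float64(0.0), 'qpos': array([-1.388,  0.277,  1.506,  0.   ,  1.361, -0.121]), 'qd': array([ 0.001, -0.001, -0.001, -0.   ,  0.002, -0.   ]), 'effort': array([ 0.0000e+00, -4.1677e+01, -2.4580e+01,  0.0000e+00,  1.1000e-02,
        0.0000e+00]), 'position': array([ 0.172, -0.548,  0.23 ]), 'ee_rot': array([-0.001,  0.988,  0.151, -0.   ]), 'contact_force': array([ 1.297,  1.475, -0.019]), 'moment': array([ 0.072,  0.037, -0.016]), 'gripper_force': np.float64(0.0), 'width': np.float64(0.085)}
top 438.5100321173025 261.10223527753163 186.09862965148994 [-0.1612  0.      0.      0.      0.    ] [[0.018, -1.0, -0.015], [-0.993, -0.016, -0.12], [0.12, 0.017, -0.993]] [0.006 0.521 1.239]
scene 404.7105236563311 258.2418263443502 193.8279569045727 [-0.1005  0.      0.      0.      0.    ] [[0.541, 0.841, 0.003], [0.601, -0.385, -0.7], [-0.588, 0.381, -0.714]] [-0.27  -0.282  1.537]
```

View pics/top0.png

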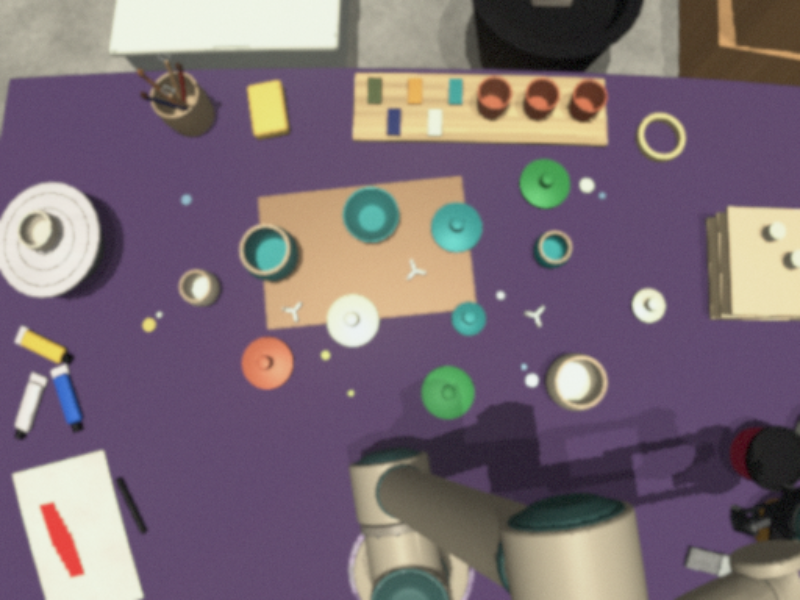

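View pics/scene0.png

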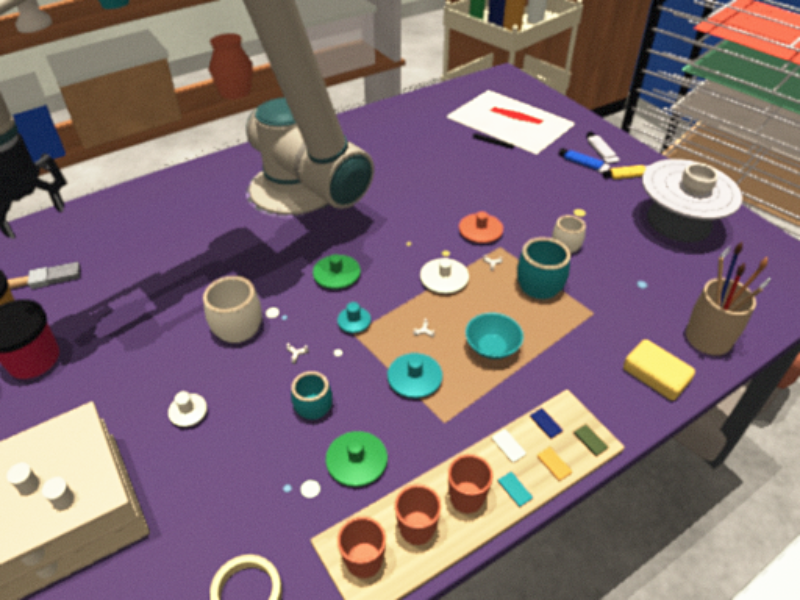

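The top view (800x600 pixels) shows these candidates:

| Piece | Pixel |
|---|---|
| Large turquoise lid | (457,227) |
| Small turquoise lid | (469,318) |
| Large cream lid | (352,320) |
| Small cream lid | (649,305) |
| Large turquoise jar | (267,251) |
| Small turquoise jar | (553,248) |
| Large cream jar | (577,382) |
| Small cream jar | (199,287) |

- **Leave alone:** the bowl (371,214), which is low and wide, and the bisque lid (267,362).
- **Decoys:** the lids at (545,183) and (448,392) are green, so the large turquoise lid is the blue-green one at (457,227).

The scene view agrees. Next I measure the pieces and make a confirming crop.

```bash
cat > h.py <<'E'
import cv2,numpy as np
from scipy.optimize import least_squares
def cast(i,px,z):
    "pixels (N,2) -> world points on plane z (scalar or per point)"
    K=np.array([[i["fx"],0,i["cx"]],[0,i["fy"],i["cy"]],[0,0,1]])
    u=cv2.undistortPoints(np.float64(px).reshape(-1,1,2),K,np.float64(i["D"])).reshape(-1,2)
    r=np.c_[u,np.ones(len(u))]@i["R"]; c=-i["R"].T@i["t"]
    return c+r*((z-c[2])/r[:,2])[:,None]
def cloud(i):
    K=np.array([[i["fx"],0,i["cx"]],[0,i["fy"],i["cy"]],[0,0,1]])
    v,u=np.mgrid[:384,:512]
    n=cv2.undistortPoints(np.float64(np.c_[u.ravel(),v.ravel()]).reshape(-1,1,2),K,np.float64(i["D"])).reshape(-1,2)
    d=i["range_z"].ravel()[:,None]
    return ((np.c_[n,np.ones(len(n))]*d-i["t"])@i["R"]).reshape(384,512,3)
def circ(p):
    f=lambda q:np.hypot(p[:,0]-q[0],p[:,1]-q[1])-q[2]
    r=least_squares(f,[*p[:,:2].mean(0),.04],loss="soft_l1",f_scale=.002)
    return r.x,np.sqrt(np.mean(f(r.x)**2))
E
python3 - <<'E'
import pickle
from h import *
d=pickle.load(open("d0.pkl","rb"))
S=dict(LTl=(457,227,.02,98),STl=(469,318,.02,64),LCl=(352,320,.02,98),SCl=(649,305,.02,64),LTj=(267,251,.09,92),STj=(553,248,.06,60),LCj=(577,382,.09,92),SCj=(199,287,.06,60),bis=(267,362,.02,98),bowl=(371,214,.04,108),gr1=(545,183,.02,98),gr2=(448,392,.02,98))
i=d["top"];P=cloud(i)
hsv=cv2.cvtColor(i["img"],cv2.COLOR_RGB2HSV)
sc=d["scene"];Q=cloud(sc).reshape(-1,3)
for n,(u,v,z,D) in S.items():
    u,v=u*.64,v*.64
    c0=cast(i,[(u,v)],z)[0]
    out=[n,np.round(c0[:2],3)]
    for C in (P.reshape(-1,3),Q):
        m=(np.hypot(*(C[:,:2]-c0[:2]).T)<D/2000+.012)
        w=C[m]; top=w[w[:,2]>(.04 if n[-1]=="l" or n in("bis","gr1","gr2") else z-.012)]
        if len(top)<5: out.append("few");continue
        q,e=circ(top)
        out+=["top n",len(top),"zmax",round(np.percentile(top[:,2],90),3),"med",np.round(np.median(top,0)[:2],4),"circ",np.round(q,4),round(e,4)]
    # colour silhouette, full depth-above-table mask
    m=(np.hypot(P[...,0]-c0[0],P[...,1]-c0[1])<D/2000+.02)&(P[...,2]>(z-.008 if n[-1]!="j" else z-.01))
    m=cv2.morphologyEx(m.astype(np.uint8),cv2.MORPH_OPEN,np.ones((2,2)))
    cs,_=cv2.findContours(m,cv2.RETR_EXTERNAL,cv2.CHAIN_APPROX_NONE)
    k=max(cs,key=cv2.contourArea).reshape(-1,2)
    q,e=circ(cast(i,k,z)); out+=["SIL",np.round(q,4),round(e,4),"hue",hsv[int(v)+5,int(u)+(12 if n[-1]=='l' else 0)]]
    print(*out)
big=cv2.resize(i["img"][100:265,100:440,::-1],None,fx=2.35,fy=2.35,interpolation=2);cv2.imwrite("pics/crop0.png",big);print(big.shape)
E
```

```text
LTl [ 0.645 -0.076] top n 62 zmax 0.052 med [ 0.6459 -0.0756] circ [ 0.6461 -0.0746  0.009 ] 0.0031 top n 74 zmax 0.052 med [ 0.6527 -0.0747] circ [ 0.65   -0.0743  0.0097] 0.0029 SIL [ 0.6426 -0.0761  0.0454] 0.0022 hue [ 87 139 171]
STl [ 0.473 -0.1  ] top n 64 zmax 0.052 med [ 0.4722 -0.0998] circ [ 0.4722 -0.0992  0.0089] 0.003 top n 63 zmax 0.053 med [ 0.4797 -0.0995] circ [ 0.4766 -0.0985  0.0096] 0.003 SIL [ 0.4694 -0.1012  0.0295] 0.0013 hue [139  78 111]
LCl [0.466 0.118] top n 64 zmax 0.051 med [0.4654 0.1168] circ [0.4654 0.1173 0.009 ] 0.003 top n 51 zmax 0.054 med [0.47   0.1159] circ [0.4694 0.1174 0.0094] 0.0031 SIL [0.4624 0.1147 0.0455] 0.0026 hue [ 51   7 242]
SCl [ 0.502 -0.443] top n 62 zmax 0.051 med [ 0.503  -0.4406] circ [ 0.5029 -0.441   0.0091] 0.0032 top n 85 zmax 0.052 med [ 0.5096 -0.4432] circ [ 0.5067 -0.443   0.0094] 0.0028 SIL [ 0.4996 -0.4444  0.0294] 0.0016 hue [138  84 109]
LTj [0.582 0.269] top n 267 zmax 0.092 med [0.5814 0.2652] circ [0.585  0.2735 0.0437] 0.0022 top n 316 zmax 0.093 med [0.5937 0.2621] circ [0.5879 0.2719 0.0437] 0.0025 SIL [0.5
[... 960 characters left out ...]
l [0.664 0.086] top n 50 zmax 0.045 med [0.6588 0.0977] circ [0.6628 0.0868 0.051 ] 0.0015 top n 137 zmax 0.044 med [0.6635 0.0935] circ [0.6653 0.0877 0.0504] 0.0021 SIL [0.6608 0.0842 0.0518] 0.0009 hue [ 86 126 117]
gr1 [ 0.735 -0.245] top n 55 zmax 0.052 med [ 0.7359 -0.2432] circ [ 0.7363 -0.2439  0.0086] 0.003 top n 95 zmax 0.052 med [ 0.7416 -0.2462] circ [ 0.7402 -0.2454  0.0095] 0.0031 SIL [ 0.7324 -0.246   0.0455] 0.002 hue [ 64 124 187]
gr2 [ 0.335 -0.062] top n 57 zmax 0.052 med [ 0.3358 -0.0613] circ [ 0.3362 -0.0606  0.0083] 0.0029 top n 50 zmax 0.053 med [ 0.3406 -0.0617] circ [ 0.3378 -0.0614  0.0093] 0.0031 SIL [ 0.3334 -0.064   0.0458] 0.0026 hue [ 64 119 158]
(388, 799, 3)
```

View pics/crop0.png

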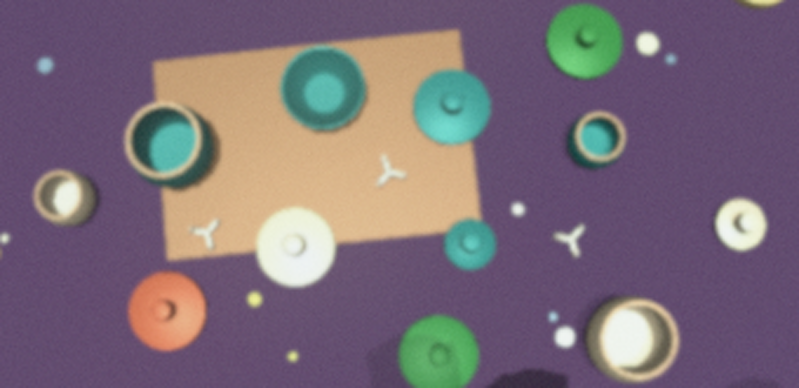

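The crop confirms the identities: the turquoise pieces have hue about 87 and the green decoys 64. The cream and turquoise lids have clear knobs. Depth agrees with the stated heights of 50, 60 and 90 mm, and the cameras agree to about 4 mm. I'm moving towards the small cream lid first and aligning the yaw on the way.

Call:
{"api": "play_rows", "payload": {
  "motion": [
    [1.5,0,0,0.9,50],
    [3,0,0,1.74,50],
    [4.5,0,0,1.74,50],
    [6,0,0,1.74,50],
    [7,0,0,1.74,50]
  ],
  "newtons": 40
}}

```text
clock: 0.72
position: [0.4416, -0.4635, 0.2307]
ee_rot: [-0.0, 1.0, 0.001, -0.0]
contact_force: [-0.1, -0.5, -0.0]
width: 0.0498
gripper_force: 0.0
```

```bash
cat >> h.py <<'E'
def rot(q):
    from scipy.spatial.transform import Rotation as Q
    return Q.from_quat([q[1],q[2],q[3],q[0]]).as_matrix()
def delta(s,t):
    "units along tool axes to reach world TCP t"
    return np.round(rot(s["ee_rot"]).T@(np.array(t)-s["position"])/.04,2)
def shoot(name):
    from rig import manip
    i=manip.get_image("wrist");cv2.imwrite(f"pics/{name}.png",i["img"][:,:,::-1]);return i
def tops(i,c,r,zmin,zmax):
    C=cloud(i).reshape(-1,3)[i["range_z"].ravel()>0]
    C=C[(np.hypot(*(C[:,:2]-c).T)<r)&(C[:,2]>zmin)&(C[:,2]<zmax)]
    return C
E
python3 - <<'E'
from rig import manip
from h import *
i=shoot("w1");s=manip.get_state()
print(np.round(s["position"],4),np.round(s["ee_rot"],3),delta(s,[.505,-.442,.13]))
print(np.round(i["R"],3),np.round(-i["R"].T@i["t"],3))
E
```

```text
[ 0.4462 -0.4618  0.2304] [-0.001  1.     0.002  0.003] [ 1.46 -0.48  2.52]
[[ 0.002 -1.    -0.   ]
 [-0.946 -0.002  0.325]
 [-0.325 -0.001 -0.946]] [ 0.525 -0.463  0.373]
```

View pics/w1.png

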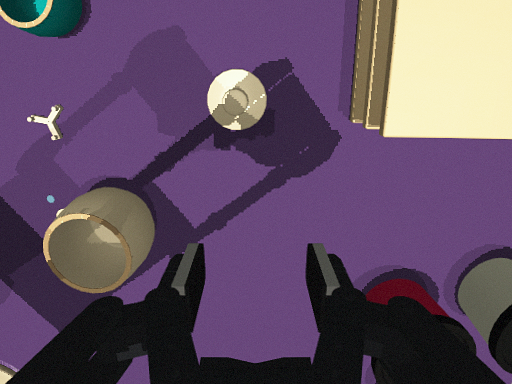

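The wrist view shows the small cream lid at (237,99), with its knob at about (235,101). The large cream jar is at (90,250). I measure both from the wrist depth.

```bash
cat >> h.py <<'E'
def meas(i,c,kind):
    "kind: k knob top, plate radius check, or rim height for jars"
    c=np.array(c)
    if kind=="k":
        w=tops(i,c,.035,.046,.06); q,_=cv2.minEnclosingCircle(np.float32(w[:,:2]*1000))
        b=(w[:,:2].min(0)+w[:,:2].max(0))/2
        return "knob n",len(w),"z",round(np.median(w[:,2]),4),"mid",np.round(b,4),"ext",np.round(np.ptp(w[:,:2],axis=0),4)
    w=tops(i,c,.065,kind-.004,kind+.006)
    q,e=circ(w);b=(w[:,:2].min(0)+w[:,:2].max(0))/2
    return "rim n",len(w),"z",round(np.median(w[:,2]),4),"circ",np.round(q,4),"rms",round(e,4),"mid",np.round(b,4),"ext",np.round(np.ptp(w[:,:2],axis=0),4)
E
python3 - <<'E'
from rig import manip
from h import *
i=manip.get_image("wrist")
print(meas(i,(.505,-.442),"k"))
print(meas(i,(.359,-.292),.09))
s=manip.get_state();print(delta(s,[.505,-.442,.1]))
E
```

```text
('knob n', 538, 'z', np.float64(0.0498), 'mid', array([ 0.5034, -0.4442]), 'ext', array([0.0252, 0.0245]))
('rim n', 1750, 'z', np.float64(0.0901), 'circ', array([ 0.3593, -0.2943,  0.0431]), 'rms', np.float64(0.0019), 'mid', array([ 0.3585, -0.2935]), 'ext', array([0.0938, 0.0929]))
[ 1.54 -0.51  3.26]
```

Call:
{"api": "play_rows", "payload": {
  "motion": [
    [1.5,-0.45,0,0,50],
    [1.5,-0.45,1.5,0,50],
    [1.5,-0.45,2.5,0,50],
    [1.5,-0.45,2.5,0,50],
    [1.5,-0.45,2.5,0,50]
  ]
}}

```text
clock: 1.45
position: [0.4994, -0.4482, 0.1329]
ee_rot: [0.001, 1.0, -0.0, 0.001]
contact_force: [0.2, 0.1, 0.5]
width: 0.05
gripper_force: 0.0
```

```bash
python3 - <<'E'
from rig import manip
from h import *
i=manip.get_image("wrist");s=manip.get_state()
print(meas(i,(.5034,-.4442),"k"));print(s["position"],s["ee_rot"],delta(s,[.5034,-.4442,.024]))
E
```

```text
('knob n', 858, 'z', np.float64(0.0496), 'mid', array([ 0.5046, -0.4436]), 'ext', array([0.0248, 0.0246]))
[ 0.49977609 -0.44845838  0.13369575] [ 1.59197708e-03  9.99997816e-01 -2.75281670e-04  1.32605132e-03] [ 0.08 -0.12  2.74]
```

Call:
{"api": "play_rows", "payload": {
  "motion": [
    [0.11,-0.11,1.4,0,50],
    [0.11,-0.11,2.4,0,50],
    [0.11,-0.11,2.7,0,50],
    [0.11,-0.11,2.7,0,10],
    [0.11,-0.11,2.7,0,10]
  ]
}}

```text
clock: 2.12
position: [0.5048, -0.444, 0.0258]
ee_rot: [0.002, 1.0, -0.0, 0.002]
contact_force: [0.2, -0.5, 0.0]
width: 0.0245
gripper_force: 39.2
```

Call:
{"api": "play_rows", "payload": {
  "motion": [
    [0,0,0,0,10],
    [0,0,0,0,10],
    [0,0,0,0,10]
  ]
}}

```text
clock: 2.5
position: [0.5046, -0.4438, 0.0255]
ee_rot: [0.002, 1.0, 0.0, 0.001]
contact_force: [-0.4, -0.3, 6.9]
width: 0.0246
gripper_force: 39.9
```

Call:
{"api": "play_rows", "payload": {
  "motion": [
    [0,0,-0.5,0,10],
    [0,0,-1.5,0,10],
    [0,0,-3,0,10],
    [0,0,-4.5,0,10],
    [0,-1.5,-4.5,0,10]
  ]
}}

```text
clock: 3.12
position: [0.5068, -0.3882, 0.2098]
ee_rot: [0.006, 1.0, -0.002, 0.006]
contact_force: [0.4, 0.8, -1.2]
width: 0.0246
gripper_force: 39.6
```

Call:
{"api": "play_rows", "payload": {
  "motion": [
    [-0.3,-1.5,0,0,10],
    [-0.6,-3,0,0,10],
    [-0.9,-4.5,0,0,10],
    [-1.2,-6,0,0,10],
    [-1.5,-7.5,0,0,10]
  ]
}}

```text
clock: 3.75
position: [0.4427, -0.0806, 0.2036]
ee_rot: [-0.0, 1.0, -0.0, 0.0]
contact_force: [1.0, 0.7, -1.1]
width: 0.0246
gripper_force: 39.6
```

Call:
{"api": "play_rows", "payload": {
  "motion": [
    [0,-1.5,0,0,10],
    [0,-3,0,0,10],
    [0,-4.5,0,0,10],
    [0,-6,0,0,10],
    [0,-7.5,0,0,10]
  ]
}}

```text
clock: 4.38
position: [0.4431, 0.2194, 0.2037]
ee_rot: [0.0, 1.0, 0.0, 0.001]
contact_force: [0.4, -0.8, -0.8]
width: 0.0245
gripper_force: 39.6
```

Call:
{"api": "play_rows", "payload": {
  "motion": [
    [0,-1.5,0,0,10],
    [0,-3,0,0,10],
    [0,-4.2,0,0,10],
    [0,-4.8,0,0,10],
    [0,-4.8,0,0,10]
  ]
}}

```text
clock: 5.0
position: [0.4432, 0.4102, 0.2029]
ee_rot: [0.0, 1.0, 0.001, -0.0]
contact_force: [-0.0, -0.6, -1.1]
width: 0.0248
gripper_force: 39.6
```

```bash
python3 - <<'E'
from rig import manip
from h import *
i=shoot("w2");s=manip.get_state()
print(s["position"],s["qpos"],delta(s,[.520,.409,.12]))
print(meas(i,(.520,.409),.06))
print(meas(i,(.587,.272),.09))
E
```

```text
[0.44322483 0.40871796 0.20293527] [ 6.30310949e-01  3.35032955e-01  1.48919968e+00 -1.28743903e-03
  1.31899692e+00  2.20054200e+00] [ 1.92 -0.01  2.07]
('rim n', 1301, 'z', np.float64(0.0606), 'circ', array([0.5204, 0.4104, 0.0277]), 'rms', np.float64(0.0015), 'mid', array([0.5203, 0.4104]), 'ext', array([0.061 , 0.0605]))
('rim n', 1807, 'z', np.float64(0.0906), 'circ', array([0.5856, 0.2757, 0.0432]), 'rms', np.float64(0.0019), 'mid', array([0.5635, 0.2749]), 'ext', array([0.0484, 0.0927]))
```

View pics/w2.png

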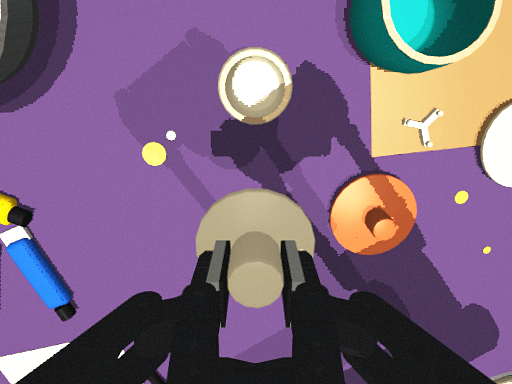

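The wrist view shows the lid held level in the fingers. The small cream jar's mouth is at (255,85), and the measured rim is 61 mm across at z = 0.060. I lower the lid in slowly.

Call:
{"api": "play_rows", "payload": {
  "motion": [
    [1.3,-0.02,0,0,10],
    [1.93,-0.02,0.6,0,10],
    [1.93,-0.02,1.7,0,10],
    [1.93,-0.02,2.2,0,10],
    [1.93,-0.02,2.4,0,10]
  ]
}}

```text
clock: 5.68
position: [0.5202, 0.4076, 0.1059]
ee_rot: [0.001, 1.0, -0.001, -0.001]
contact_force: [0.4, 0.0, -0.2]
width: 0.0245
gripper_force: 39.6
```

Call:
{"api": "play_rows", "payload": {
  "motion": [
    [0,0,0.2,0,10],
    [0,0,0.4,0,10],
    [0,0,0.55,0,10],
    [0,0,0.68,0,10],
    [0,0,0.74,0,10]
  ]
}}

```text
clock: 6.3
position: [0.5206, 0.4103, 0.0774]
ee_rot: [0.0, 1.0, 0.0, -0.0]
contact_force: [0.7, 0.5, -0.7]
width: 0.0249
gripper_force: 39.6
```

Call:
{"api": "play_rows", "payload": {
  "motion": [
    [0,0,0.03,0,10],
    [0,0,0.05,0,10],
    [0,0,0.05,0,10]
  ]
}}

```text
clock: 6.68
position: [0.5208, 0.4103, 0.0758]
ee_rot: [-0.0, 1.0, 0.0, 0.0]
contact_force: [-0.0, -0.1, -1.3]
width: 0.0243
gripper_force: 39.6
```

Call:
{"api": "play_rows", "payload": {
  "motion": [
    [0,0,0.03,0,10],
    [0,0,0.04,0,10],
    [0,0,0.04,0,10]
  ]
}}

```text
clock: 7.05
position: [0.5209, 0.4104, 0.0755]
ee_rot: [-0.0, 1.0, 0.0, 0.001]
contact_force: [-2.0, -1.5, 5.3]
width: 0.0251
gripper_force: 40.3
```

The force jumped to +5 N, so the lid is seated. I release it and back off to check.

Call:
{"api": "play_rows", "payload": {
  "motion": [
    [0,0,0,0,35],
    [0,0,0,0,50],
    [0,0,0,0,50],
    [0,0,-0.6,0,50],
    [0,0,-1.8,0,50]
  ]
}}

```text
clock: 7.68
position: [0.5192, 0.4093, 0.1441]
ee_rot: [0.002, 1.0, 0.0, -0.003]
contact_force: [-0.2, 0.8, -0.2]
width: 0.0499
gripper_force: 0.0
```

Call:
{"api": "play_rows", "payload": {
  "motion": [
    [-0.5,0.5,-1,0,50],
    [-1.5,1.5,-1.2,0,50],
    [-1.8,1.8,-1.2,0,50],
    [-1.8,1.8,-1.2,0,50]
  ]
}}

```text
clock: 8.18
position: [0.4483, 0.3379, 0.1943]
ee_rot: [-0.0, 1.0, -0.0, 0.0]
contact_force: [0.1, 0.4, 0.6]
width: 0.0501
gripper_force: 0.0
```

```bash
cat >> h.py <<'E'
def seat(i,c,zt):
    w=tops(i,np.array(c),.03,zt-.004,zt+.008);b=(w[:,:2].min(0)+w[:,:2].max(0))/2
    p=tops(i,np.array(c),.045,zt-.034,zt-.026); q=p[:,:3]-p.mean(0)
    n=np.linalg.svd(q,full_matrices=False)[2][2]
    return "knob z",round(np.median(w[:,2]),4),"mid",np.round(b,4),"plate z",round(np.median(p[:,2]),4),"mid",np.round((p[:,:2].min(0)+p[:,:2].max(0))/2,4),"tilt",round(np.arccos(abs(n[2])),3),"expect",zt
E
python3 - <<'E'
from rig import manip
from h import *
i=shoot("w3");s=manip.get_state()
print(seat(i,(.5203,.4104),.1))
print(meas(i,(.587,.272),.09))
print(s["position"],delta(s,[.567,-.0745,.2]))
E
```

```text
('knob z', np.float64(0.0997), 'mid', array([0.5203, 0.4099]), 'plate z', np.float64(0.0679), 'mid', array([0.5203, 0.41  ]), 'tilt', np.float64(0.01), 'expect', 0.1)
('rim n', 1856, 'z', np.float64(0.0906), 'circ', array([0.5853, 0.2752, 0.043 ]), 'rms', np.float64(0.0018), 'mid', array([0.563 , 0.2749]), 'ext', array([0.0472, 0.0923]))
[0.44928834 0.3386425  0.19401789] [ 2.94 10.33 -0.15]
```

The small cream lid is seated at knob z 0.0997 with a tilt of 0.01. Next is the large turquoise lid.

Call:
{"api": "play_rows", "payload": {
  "motion": [
    [0.4,1.45,0,0,50],
    [0.8,2.9,0,0,50],
    [1.2,4.3,0,0,50],
    [1.6,5.7,0,0,50],
    [2,7.1,0,0,50]
  ]
}}

```text
clock: 8.85
position: [0.5311, 0.0527, 0.1934]
ee_rot: [-0.0, 1.0, 0.0, 0.0]
contact_force: [0.6, -0.2, -0.4]
width: 0.0504
gripper_force: 0.0
```

Call:
{"api": "play_rows", "payload": {
  "motion": [
    [0.4,1.4,0,0,50],
    [0.8,2.7,0,0,50],
    [0.9,3.2,0,0,50],
    [0.9,3.2,0,0,50]
  ]
}}

```text
clock: 9.35
position: [0.5658, -0.0745, 0.1931]
ee_rot: [-0.0, 1.0, -0.001, -0.0]
contact_force: [-0.3, 1.2, 0.1]
width: 0.0498
gripper_force: 0.0
```

```bash
python3 - <<'E'
from rig import manip
from h import *
i=shoot("w4");s=manip.get_state()
print(meas(i,(.648,-.0745),"k"))
print(s["position"],delta(s,[.648,-.0745,.024]))
E
```

```text
('knob n', 694, 'z', np.float64(0.0498), 'mid', array([ 0.6476, -0.0738]), 'ext', array([0.0246, 0.0238]))
[ 0.5650982  -0.07313826  0.19327573] [2.08 0.04 4.23]
```

View pics/w4.png

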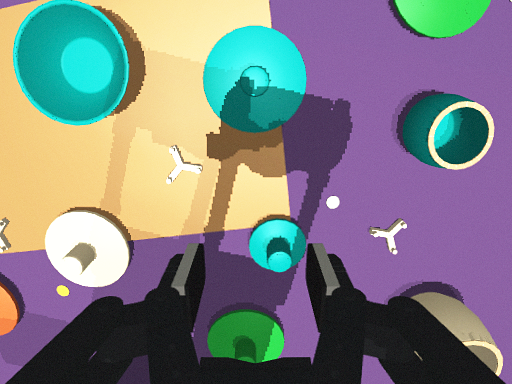

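This is the large turquoise lid at (255,78), not the green one at (440,5). The small turquoise lid is at (278,250) and the small turquoise jar at (465,135). I go down for the grasp.

Call:
{"api": "play_rows", "payload": {
  "motion": [
    [1.4,0.01,0,0,50],
    [2.05,0.01,0.8,0,50],
    [2.05,0.01,2.2,0,50],
    [2.05,0.01,3.4,0,50],
    [2.05,0.01,3.8,0,50]
  ],
  "newtons": 60
}}

```text
clock: 10.02
position: [0.6442, -0.0712, 0.0389]
ee_rot: [-0.001, 1.0, 0.001, -0.003]
contact_force: [0.1, 1.3, -0.3]
width: 0.05
gripper_force: 0.0
```

Call:
{"api": "play_rows", "payload": {
  "motion": [
    [0,0,0.25,0,50],
    [0,0,0.4,0,50],
    [0,0,0.4,0,10],
    [0,0,0.4,0,10],
    [0,0,0.4,0,10]
  ]
}}

```text
clock: 10.65
position: [0.6478, -0.0743, 0.0277]
ee_rot: [0.0, 1.0, -0.0, 0.001]
contact_force: [-0.1, 0.5, 5.6]
width: 0.0239
gripper_force: 59.4
```

Call:
{"api": "play_rows", "payload": {
  "motion": [
    [0,0,-0.5,0,10],
    [0,0,-1.5,0,10],
    [0,0,-3,0,10],
    [0,0,-4.3,0,10],
    [-0.5,-1.3,-4.3,0,10]
  ]
}}

```text
clock: 11.28
position: [0.6313, -0.0253, 0.2032]
ee_rot: [0.002, 1.0, -0.002, 0.006]
contact_force: [-0.7, 0.7, -2.7]
width: 0.0239
gripper_force: 59.5
```

Call:
{"api": "play_rows", "payload": {
  "motion": [
    [-0.6,-1.3,0,0,10],
    [-1.2,-2.6,0,0,10],
    [-1.8,-3.9,0,0,10],
    [-2.4,-5.2,0,0,10],
    [-2.9,-6.4,0,0,10]
  ]
}}

```text
clock: 11.9
position: [0.5092, 0.2352, 0.1977]
ee_rot: [0.0, 1.0, 0.0, -0.0]
contact_force: [0.8, 0.4, -2.3]
width: 0.024
gripper_force: 59.5
```

Call:
{"api": "play_rows", "payload": {
  "motion": [
    [-0.15,-0.8,0,0,10],
    [-0.15,-1.04,0,0,10],
    [-0.15,-1.04,0,0,10],
    [-0.15,-1.04,0,0,10]
  ]
}}

```text
clock: 12.4
position: [0.505, 0.2742, 0.1978]
ee_rot: [0.001, 1.0, -0.001, -0.0]
contact_force: [-0.3, 0.8, -2.6]
width: 0.0241
gripper_force: 59.5
```

```bash
python3 - <<'E'
from rig import manip
from h import *
i=shoot("w5");s=manip.get_state();p=s["position"]
print(meas(i,(.5855,.2752),.09))
w=tops(i,p[:2],.06,p[2]-.013,p[2]-.003);print("held plate",np.round(np.median(w,0),4),np.round(w.min(0),4),np.round(w.max(0),4))
print(p,delta(s,[.5855,.2752,.1077]))
E
```

```text
('rim n', 3143, 'z', np.float64(0.0907), 'circ', array([0.5858, 0.2745, 0.043 ]), 'rms', np.float64(0.0017), 'mid', array([0.5858, 0.2745]), 'ext', array([0.093 , 0.0918]))
held plate [0.5231 0.274  0.1877] [0.4567 0.2251 0.1849] [0.5536 0.3223 0.1949]
[0.50507547 0.27413241 0.19786093] [ 2.01 -0.03  2.25]
```

View pics/w5.png

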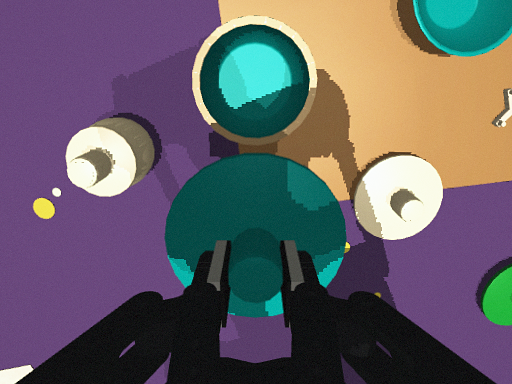

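The large turquoise lid is held level, and its plate is centred on the TCP to within 1 mm. The jar's mouth is at (255,78), and the rim measures 93 mm across at z = 0.0907. I lower it.

Call:
{"api": "play_rows", "payload": {
  "motion": [
    [1.3,-0.01,0,0,10],
    [2.01,-0.01,0.3,0,10],
    [2.01,-0.01,1,0,10],
    [2.01,-0.01,1.3,0,10],
    [2.01,-0.01,1.5,0,10]
  ]
}}

```text
clock: 13.08
position: [0.5849, 0.2751, 0.1375]
ee_rot: [0.0, 1.0, -0.0, -0.0]
contact_force: [1.2, 0.4, -2.2]
width: 0.024
gripper_force: 59.5
```

Call:
{"api": "play_rows", "payload": {
  "motion": [
    [0,0,0.2,0,10],
    [0,0,0.35,0,10],
    [0,0,0.5,0,10],
    [0,0,0.6,0,10],
    [0,0,0.64,0,10]
  ]
}}

```text
clock: 13.7
position: [0.585, 0.2759, 0.1123]
ee_rot: [0.0, 1.0, 0.0, -0.0]
contact_force: [1.5, -0.0, -2.2]
width: 0.0243
gripper_force: 59.4
```

Call:
{"api": "play_rows", "payload": {
  "motion": [
    [0,0,0.03,0,10],
    [0,0,0.05,0,10],
    [0,0,0.06,0,10],
    [0,0,0.06,0,10]
  ]
}}

```text
clock: 14.2
position: [0.5851, 0.2759, 0.1101]
ee_rot: [0.0, 1.0, 0.0, 0.0]
contact_force: [0.1, 0.2, -2.2]
width: 0.024
gripper_force: 59.5
```

Call:
{"api": "play_rows", "payload": {
  "motion": [
    [0,0,0.02,0,10],
    [0,0,0.04,0,10],
    [0,0,0.05,0,10],
    [0,0,0.05,0,10]
  ]
}}

```text
clock: 14.7
position: [0.5851, 0.2758, 0.108]
ee_rot: [0.0, 1.0, 0.0, -0.0]
contact_force: [-0.5, 0.6, -2.4]
width: 0.0243
gripper_force: 59.5
```

Call:
{"api": "play_rows", "payload": {
  "motion": [
    [0,0,0.02,0,10],
    [0,0,0.04,0,10],
    [0,0,0.04,0,10]
  ]
}}

```text
clock: 15.08
position: [0.5852, 0.2759, 0.1076]
ee_rot: [-0.0, 1.0, 0.0, 0.0]
contact_force: [-2.1, -1.7, 6.1]
width: 0.0239
gripper_force: 60.2
```

It has made contact, so I release and check.

Call:
{"api": "play_rows", "payload": {
  "motion": [
    [0,0,0,0,35],
    [0,0,0,0,50],
    [0,0,0,0,50],
    [0,0,-0.6,0,50],
    [0,0,-1.8,0,50]
  ]
}}

```text
clock: 15.7
position: [0.5837, 0.2753, 0.1766]
ee_rot: [0.001, 1.0, 0.0, -0.003]
contact_force: [-0.3, -0.2, -0.0]
width: 0.05
gripper_force: 0.0
```

Call:
{"api": "play_rows", "payload": {
  "motion": [
    [-1,0.3,-0.5,0,50],
    [-2.4,0.6,-0.5,0,50],
    [-3,0.7,-0.5,0,50],
    [-3,0.7,-0.5,0,50]
  ]
}}

```text
clock: 16.2
position: [0.4635, 0.2476, 0.1989]
ee_rot: [0.0, 1.0, 0.0, 0.0]
contact_force: [0.9, -0.1, 0.3]
width: 0.05
gripper_force: 0.0
```

```bash
python3 - <<'E'
from rig import manip
from h import *
i=shoot("w6");s=manip.get_state()
print(seat(i,(.5858,.2745),.13))
print(s["position"],delta(s,[.394,-.099,.2]))
E
```

```text
('knob z', np.float64(0.1298), 'mid', array([0.5827, 0.2758]), 'plate z', np.float64(0.0986), 'mid', array([0.5704, 0.2745]), 'tilt', np.float64(0.022), 'expect', 0.13)
[0.46526323 0.24801064 0.19891632] [-1.79  8.67 -0.03]
```

Call:
{"api": "play_rows", "payload": {
  "motion": [
    [-0.3,1.4,0,0,50],
    [-0.6,2.8,0,0,50],
    [-0.9,4.2,0,0,50],
    [-1.2,5.6,0,0,50],
    [-1.5,7,0,0,50]
  ]
}}

```text
clock: 16.88
position: [0.4067, -0.0346, 0.1988]
ee_rot: [0.0, 1.0, 0.0, 0.001]
contact_force: [0.8, 0.1, 0.1]
width: 0.0499
gripper_force: 0.0
```

Call:
{"api": "play_rows", "payload": {
  "motion": [
    [-0.3,1.2,0,0,50],
    [-0.3,1.67,0,0,50],
    [-0.3,1.67,0,0,50],
    [-0.3,1.67,0,0,50]
  ]
}}

```text
clock: 17.38
position: [0.3939, -0.0987, 0.1984]
ee_rot: [-0.0, 1.0, 0.0, 0.0]
contact_force: [-0.3, 0.9, -0.6]
width: 0.05
gripper_force: 0.0
```

```bash
python3 - <<'E'
from rig import manip
from h import *
i=shoot("w7");s=manip.get_state()
print(meas(i,(.475,-.099),"k"),meas(i,(.605,-.254),.06))
print(s["position"],delta(s,[.475,-.099,.026]))
E
```

```text
h.py:17: RuntimeWarning: Mean of empty slice.
  r=least_squares(f,[*p[:,:2].mean(0),.04],loss="soft_l1",f_scale=.002)
  ret = um.true_divide(
Traceback (most recent call last):
  File "h.py", line 40, in meas
    q,e=circ(w);b=(w[:,:2].min(0)+w[:,:2].max(0))/2
        ~~~~^^^
  File "h.py", line 17, in circ
    r=least_squares(f,[*p[:,:2].mean(0),.04],loss="soft_l1",f_scale=.002)
ValueError: Initial guess is outside of provided bounds
```

View pics/w7.png

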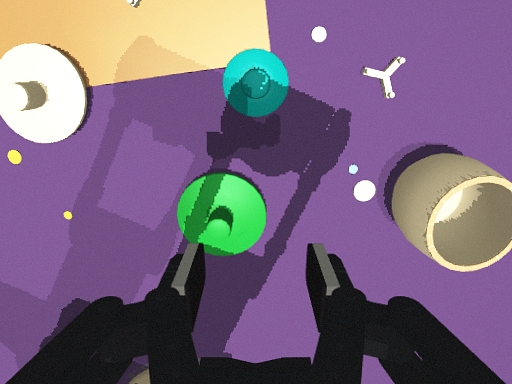

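The small turquoise lid is at (256,82), and the green lid at (220,215) is the decoy. The jar is out of view here, so I re-run only the lid measurement.

```bash
python3 - <<'E'
from rig import manip
from h import *
i=manip.get_image("wrist");s=manip.get_state()
print(meas(i,(.475,-.099),"k"))
print(s["position"],delta(s,[.475,-.099,.026]))
E
```

```text
('knob n', 662, 'z', np.float64(0.0498), 'mid', array([ 0.4735, -0.0992]), 'ext', array([0.0242, 0.0242]))
[ 0.39354339 -0.09816665  0.19837605] [2.04 0.03 4.31]
```

Call:
{"api": "play_rows", "payload": {
  "motion": [
    [1.4,0.02,0,0,50],
    [2,0.02,0.8,0,50],
    [2,0.02,2.2,0,50],
    [2,0.02,3.4,0,50],
    [2,0.02,3.9,0,50]
  ],
  "newtons": 40
}}

```text
clock: 18.1
position: [0.4715, -0.0978, 0.0398]
ee_rot: [-0.001, 1.0, 0.001, -0.002]
contact_force: [-0.0, -0.9, -0.7]
width: 0.0496
gripper_force: 0.0
```

Call:
{"api": "play_rows", "payload": {
  "motion": [
    [0,0,0.25,0,50],
    [0,0,0.4,0,50],
    [0,0,0.4,0,10],
    [0,0,0.4,0,10],
    [0,0,0.4,0,10]
  ]
}}

```text
clock: 18.73
position: [0.4738, -0.0999, 0.0273]
ee_rot: [0.0, 1.0, -0.0, 0.001]
contact_force: [-0.5, 0.4, 2.4]
width: 0.0242
gripper_force: 39.4
```

Call:
{"api": "play_rows", "payload": {
  "motion": [
    [0,0,-0.5,0,10],
    [0,0,-1.5,0,10],
    [0,0,-3,0,10],
    [0,0,-4.3,0,10],
    [0,0.5,-4.3,0,10]
  ]
}}

```text
clock: 19.35
position: [0.4758, -0.1203, 0.2036]
ee_rot: [0.002, 1.0, 0.001, 0.005]
contact_force: [-1.2, 0.4, -1.7]
width: 0.0247
gripper_force: 39.5
```

Call:
{"api": "play_rows", "payload": {
  "motion": [
    [0.4,1.2,0,0,10],
    [0.9,2.4,0,0,10],
    [1.25,3.4,0,0,10],
    [1.25,3.4,0,0,10],
    [1.25,3.4,0,0,10]
  ]
}}

```text
clock: 19.98
position: [0.5225, -0.2553, 0.1982]
ee_rot: [-0.001, 1.0, -0.0, -0.001]
contact_force: [0.6, 0.3, -0.9]
width: 0.0246
gripper_force: 39.6
```

```bash
cat >> h.py <<'E'
def held(name,jar,h,off):
    from rig import manip
    i=shoot(name);s=manip.get_state();p=s["position"]
    print(meas(i,jar,h))
    w=tops(i,p[:2],.06,p[2]-.015,p[2]-.003);print("held plate z",np.round(np.median(w[:,2]),4),"mid",np.round((w.min(0)+w.max(0))[:2]/2,4),np.round(np.ptp(w,axis=0),3))
    print(p,delta(s,[*jar,off]))
E
python3 -c "
from h import *
held('w8',(.603,-.2545),.06,.0775)"
```

```text
('rim n', 1343, 'z', np.float64(0.0606), 'circ', array([ 0.6043, -0.2542,  0.0276]), 'rms', np.float64(0.0015), 'mid', array([ 0.604, -0.254]), 'ext', array([0.0603, 0.061 ]))
held plate z 0.1883 mid [ 0.5353 -0.2551] [0.039 0.063 0.012]
[ 0.52245007 -0.25480834  0.19836312] [ 2.02 -0.    3.02]
```

View pics/w8.png

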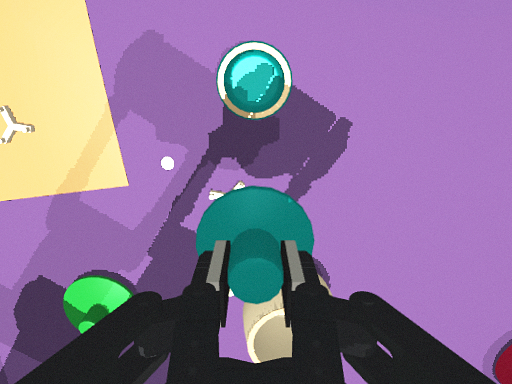

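The lid is level in the fingers. The small turquoise jar's mouth is at (254,80), and the rim is 61 mm across. I lower it.

Call:
{"api": "play_rows", "payload": {
  "motion": [
    [1.3,-0.02,0,0,10],
    [2.04,-0.02,0.6,0,10],
    [2.04,-0.02,1.7,0,10],
    [2.04,-0.02,2.1,0,10],
    [2.04,-0.02,2.3,0,10]
  ]
}}

```text
clock: 20.65
position: [0.6042, -0.2541, 0.1062]
ee_rot: [-0.0, 1.0, 0.0, -0.0]
contact_force: [0.6, -0.4, -1.2]
width: 0.0244
gripper_force: 39.6
```

Call:
{"api": "play_rows", "payload": {
  "motion": [
    [0,0,0.2,0,10],
    [0,0,0.4,0,10],
    [0,0,0.52,0,10],
    [0,0,0.62,0,10],
    [0,0,0.66,0,10]
  ]
}}

```text
clock: 21.28
position: [0.6047, -0.255, 0.08]
ee_rot: [0.0, 1.0, -0.0, -0.0]
contact_force: [-0.2, -0.6, -0.7]
width: 0.0251
gripper_force: 39.6
```

Call:
{"api": "play_rows", "payload": {
  "motion": [
    [0,0,0.02,0,10],
    [0,0,0.04,0,10],
    [0,0,0.04,0,10]
  ]
}}

```text
clock: 21.65
position: [0.6048, -0.255, 0.0786]
ee_rot: [0.0, 1.0, 0.0, 0.0]
contact_force: [0.0, 0.0, -1.1]
width: 0.0245
gripper_force: 39.6
```

Call:
{"api": "play_rows", "payload": {
  "motion": [
    [0,0,0.02,0,10],
    [0,0,0.04,0,10],
    [0,0,0.04,0,10]
  ]
}}

```text
clock: 22.02
position: [0.6049, -0.255, 0.0774]
ee_rot: [0.0, 1.0, 0.0, 0.0]
contact_force: [-1.5, 0.3, 1.9]
width: 0.0245
gripper_force: 39.9
```

Call:
{"api": "play_rows", "payload": {
  "motion": [
    [0,0,0.01,0,35],
    [0,0,0.01,0,50],
    [0,0,0.01,0,50],
    [0,0,-0.6,0,50],
    [0,0,-1.8,0,50]
  ]
}}

```text
clock: 22.65
position: [0.6033, -0.2541, 0.1471]
ee_rot: [-0.001, 1.0, 0.0, -0.003]
contact_force: [0.3, -0.0, 0.2]
width: 0.0501
gripper_force: 0.0
```

Call:
{"api": "play_rows", "payload": {
  "motion": [
    [-1,-0.3,-1,0,50],
    [-2.3,-0.6,-1.2,0,50],
    [-2.5,-0.6,-1.2,0,50],
    [-2.5,-0.6,-1.2,0,50]
  ]
}}

```text
clock: 23.15
position: [0.5048, -0.2311, 0.1972]
ee_rot: [0.0, 1.0, -0.0, 0.001]
contact_force: [0.2, 0.1, 0.6]
width: 0.05
gripper_force: 0.0
```

```bash
python3 - <<'E'
from rig import manip
from h import *
i=shoot("w9");s=manip.get_state()
print(seat(i,(.6041,-.254),.1))
print(s["position"],delta(s,[.387,.117,.2]))
E
```

```text
('knob z', np.float64(0.0998), 'mid', array([ 0.6047, -0.2547]), 'plate z', np.float64(0.068), 'mid', array([ 0.605 , -0.2552]), 'tilt', np.float64(0.005), 'expect', 0.1)
[ 0.50551331 -0.23134397  0.19688055] [-2.97 -8.71 -0.09]
```

The small turquoise lid is seated. The last one is the large cream lid.

Call:
{"api": "play_rows", "payload": {
  "motion": [
    [-0.5,-1.4,0,0,50],
    [-1,-2.8,0,0,50],
    [-1.5,-4.2,0,0,50],
    [-2,-5.6,0,0,50],
    [-2.5,-7,0,0,50]
  ]
}}

```text
clock: 23.82
position: [0.4056, 0.0509, 0.1966]
ee_rot: [-0.0, 1.0, -0.0, 0.0]
contact_force: [0.8, 0.9, 0.3]
width: 0.0499
gripper_force: 0.0
```

Call:
{"api": "play_rows", "payload": {
  "motion": [
    [-0.5,-1.2,0,0,50],
    [-0.5,-1.7,0,0,50],
    [-0.5,-1.7,0,0,50],
    [-0.5,-1.7,0,0,50]
  ]
}}

```text
clock: 24.32
position: [0.3856, 0.1167, 0.1966]
ee_rot: [0.0, 1.0, 0.0, -0.0]
contact_force: [-0.4, -0.1, 0.5]
width: 0.0502
gripper_force: 0.0
```

```bash
python3 - <<'E'
from rig import manip
from h import *
i=shoot("w10");s=manip.get_state()
print(meas(i,(.467,.117),"k"))
print(s["position"],delta(s,[.467,.117,.026]))
E
```

```text
('knob n', 682, 'z', np.float64(0.0498), 'mid', array([0.4663, 0.1182]), 'ext', array([0.0241, 0.0242]))
[0.38547879 0.11643667 0.19658177] [ 2.04 -0.02  4.26]
```

View pics/w10.png

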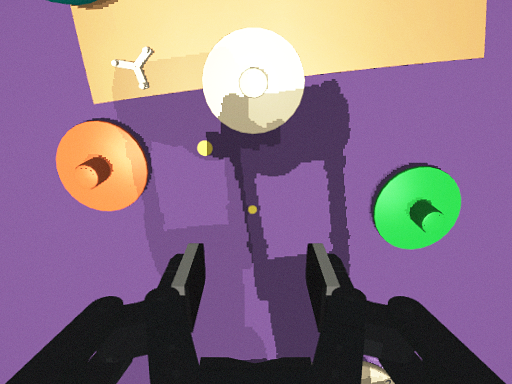

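The large cream lid is at (254,80), knob at (254,82). I grasp it and carry it to the large cream jar.

Call:
{"api": "play_rows", "payload": {
  "motion": [
    [1.4,-0.04,0,0,50],
    [2.02,-0.04,0.8,0,50],
    [2.02,-0.04,2.2,0,50],
    [2.02,-0.04,3.4,0,50],
    [2.02,-0.04,3.85,0,50]
  ],
  "newtons": 60
}}

```text
clock: 25.0
position: [0.4639, 0.117, 0.0398]
ee_rot: [0.0, 1.0, -0.001, -0.003]
contact_force: [0.2, -0.3, 0.9]
width: 0.0503
gripper_force: 0.0
```

Call:
{"api": "play_rows", "payload": {
  "motion": [
    [0,0,0.25,0,50],
    [0,0,0.4,0,50],
    [0,0,0.4,0,10],
    [0,0,0.4,0,10],
    [0,0,0.4,0,10]
  ]
}}

```text
clock: 25.62
position: [0.4663, 0.1187, 0.0277]
ee_rot: [0.0, 1.0, 0.0, 0.001]
contact_force: [0.2, -1.0, 3.6]
width: 0.0238
gripper_force: 59.0
```

Call:
{"api": "play_rows", "payload": {
  "motion": [
    [0,0,-0.5,0,10],
    [0,0,-1.5,0,10],
    [0,0,-3,0,10],
    [0,0,-4.3,0,10],
    [-0.5,1.3,-4.3,0,10]
  ]
}}

```text
clock: 26.25
position: [0.4502, 0.0682, 0.2036]
ee_rot: [-0.0, 1.0, 0.003, 0.007]
contact_force: [0.4, -0.9, -2.1]
width: 0.0239
gripper_force: 59.4
```

Call:
{"api": "play_rows", "payload": {
  "motion": [
    [-0.6,1.3,0,0,10],
    [-1.2,2.6,0,0,10],
    [-1.8,3.9,0,0,10],
    [-2.4,5.2,0,0,10],
    [-3,6.5,0,0,10]
  ]
}}

```text
clock: 26.88
position: [0.3244, -0.1944, 0.199]
ee_rot: [0.0, 1.0, 0.0, 0.0]
contact_force: [1.3, -0.6, -1.7]
width: 0.0239
gripper_force: 59.3
```

Call:
{"api": "play_rows", "payload": {
  "motion": [
    [-0.6,1.3,0,0,10],
    [-1.18,2.3,0,0,10],
    [-1.18,2.5,0,0,10],
    [-1.18,2.5,0,0,10],
    [-1.18,2.5,0,0,10]
  ]
}}

```text
clock: 27.5
position: [0.2787, -0.2919, 0.1987]
ee_rot: [-0.001, 1.0, 0.001, -0.0]
contact_force: [1.2, 1.0, -3.5]
width: 0.0241
gripper_force: 59.4
```

```bash
python3 -c "
from h import *
held('w11',(.3588,-.294),.09,.1077)"
```

```text
('rim n', 3077, 'z', np.float64(0.0907), 'circ', array([ 0.3583, -0.2931,  0.043 ]), 'rms', np.float64(0.0017), 'mid', array([ 0.3584, -0.2932]), 'ext', array([0.0919, 0.0928]))
held plate z 0.1885 mid [ 0.2786 -0.2921] [0.098 0.098 0.012]
[ 0.27879086 -0.29191517  0.19876903] [2.   0.06 2.28]
```

View pics/w11.png

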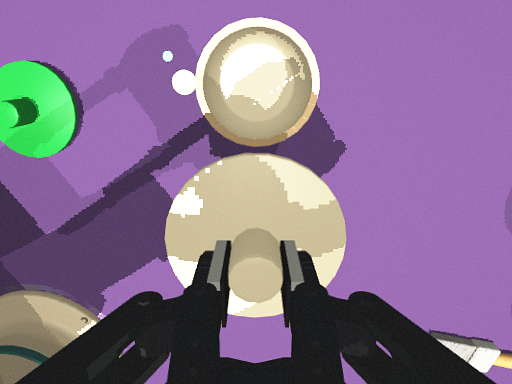

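The large cream lid is held level, with its plate centred. The large cream jar's mouth is at (257,80), and the rim is 92 mm across at z = 0.0907.

Call:
{"api": "play_rows", "payload": {
  "motion": [
    [1.3,0.03,0,0,10],
    [1.99,0.03,0.3,0,10],
    [1.99,0.03,1,0,10],
    [1.99,0.03,1.3,0,10],
    [1.99,0.03,1.5,0,10]
  ]
}}

```text
clock: 28.18
position: [0.358, -0.2938, 0.1385]
ee_rot: [-0.0, 1.0, 0.001, -0.0]
contact_force: [-0.6, 1.0, -2.1]
width: 0.0239
gripper_force: 59.4
```

Call:
{"api": "play_rows", "payload": {
  "motion": [
    [0,0,0.2,0,10],
    [0,0,0.4,0,10],
    [0,0,0.55,0,10],
    [0,0,0.65,0,10],
    [0,0,0.7,0,10]
  ]
}}

```text
clock: 28.8
position: [0.3579, -0.2946, 0.1107]
ee_rot: [0.0, 1.0, -0.0, -0.0]
contact_force: [-0.6, -0.2, -2.8]
width: 0.0236
gripper_force: 59.4
```

Call:
{"api": "play_rows", "payload": {
  "motion": [
    [0,0,0.02,0,10],
    [0,0,0.04,0,10],
    [0,0,0.04,0,10]
  ]
}}

```text
clock: 29.18
position: [0.358, -0.2946, 0.1094]
ee_rot: [0.0, 1.0, 0.0, 0.0]
contact_force: [-0.1, -0.8, -2.1]
width: 0.0237
gripper_force: 59.4
```

Call:
{"api": "play_rows", "payload": {
  "motion": [
    [0,0,0.02,0,10],
    [0,0,0.04,0,10],
    [0,0,0.04,0,10]
  ]
}}

```text
clock: 29.55
position: [0.358, -0.2946, 0.1078]
ee_rot: [0.0, 1.0, 0.0, 0.0]
contact_force: [-0.1, 0.1, -2.3]
width: 0.0242
gripper_force: 59.6
```

Call:
{"api": "play_rows", "payload": {
  "motion": [
    [0,0,0.02,0,10],
    [0,0,0.03,0,10],
    [0,0,0.03,0,10]
  ]
}}

```text
clock: 29.92
position: [0.358, -0.2946, 0.1077]
ee_rot: [0.0, 1.0, 0.0, 0.0]
contact_force: [-1.8, 1.6, 6.8]
width: 0.0243
gripper_force: 60.4
```

Call:
{"api": "play_rows", "payload": {
  "motion": [
    [0,0,0,0,35],
    [0,0,0,0,50],
    [0,0,0,0,50],
    [0,0,-0.6,0,50],
    [0,0,-1.8,0,50]
  ]
}}

```text
clock: 30.55
position: [0.3569, -0.2934, 0.1775]
ee_rot: [-0.002, 1.0, -0.0, -0.002]
contact_force: [-0.2, 0.1, -0.6]
width: 0.0499
gripper_force: 0.0
```

Call:
{"api": "play_rows", "payload": {
  "motion": [
    [-0.5,0.5,-1.2,0,50],
    [-1.6,1.2,-1.3,0,50],
    [-2.4,2,-1.3,0,50],
    [-2.4,2,-1.3,0,50]
  ]
}}

```text
clock: 31.05
position: [0.2602, -0.3765, 0.2306]
ee_rot: [0.001, 1.0, -0.002, -0.0]
contact_force: [0.6, 1.3, 0.2]
width: 0.0501
gripper_force: 0.0
```

```bash
python3 - <<'E'
from rig import manip
from h import *
i=shoot("w12");t=manip.get_image("top");sc=manip.get_image("scene");s=manip.get_state();print(s["position"])
print("wrist",seat(i,(.3584,-.2931),.13))
for n,c,z in(("LT",(.5858,.2745),.13),("ST",(.604,-.254),.1),("LC",(.3584,-.2931),.13),("SC",(.5203,.4104),.1)):
    print(n,seat(t,c,z)); print("  ",seat(sc,c,z))
cv2.imwrite("pics/fin.png",cv2.resize(np.vstack([t["img"][60:330],sc["img"][60:330]])[:,:,::-1],None,fx=1.1,fy=1.1))
E
```

```text
[ 0.26227649 -0.37395837  0.23020818]
wrist ('knob z', np.float64(0.1297), 'mid', array([ 0.3582, -0.2952]), 'plate z', np.float64(0.0984), 'mid', array([ 0.3586, -0.293 ]), 'tilt', np.float64(0.007), 'expect', 0.13)
LT ('knob z', np.float64(0.1287), 'mid', array([0.5851, 0.2752]), 'plate z', np.float64(0.098), 'mid', array([0.5852, 0.2746]), 'tilt', np.float64(0.004), 'expect', 0.13)
   ('knob z', np.float64(0.1294), 'mid', array([0.5881, 0.274 ]), 'plate z', np.float64(0.0991), 'mid', array([0.5859, 0.2746]), 'tilt', np.float64(0.017), 'expect', 0.13)
ST ('knob z', np.float64(0.0989), 'mid', array([ 0.6042, -0.2545]), 'plate z', np.float64(0.0686), 'mid', array([ 0.6029, -0.2537]), 'tilt', np.float64(0.009), 'expect', 0.1)
   ('knob z', np.float64(0.1), 'mid', array([ 0.6053, -0.255 ]), 'plate z', np.float64(0.0686), 'mid', array([ 0.6075, -0.2552]), 'tilt', np.float64(0.01), 'expect', 0.1)
LC ('knob z', np.float64(0.129), 'mid', array([ 0.3576, -0.2939]), 'plate z', np.float64(0.0984), 'mid', array([ 0.3587, -0.2934]), 'tilt', np.float64(0.002), 'expect', 0.13)
   ('knob z', np.float64(0.1311), 'mid', array([ 0.3597, -0.2936]), 'plate z', np.float64(0.0995), 'mid', array([ 0.3587, -0.2936]), 'tilt', np.float64(0.006), 'expect', 0.13)
SC ('knob z', np.float64(0.0981), 'mid', array([0.5208, 0.411 ]), 'plate z', np.float64(0.0683), 'mid', array([0.522 , 0.4122]), 'tilt', np.float64(0.02), 'expect', 0.1)
   ('knob z', np.float64(0.1009), 'mid', array([0.5229, 0.4082]), 'plate z', np.float64(0.069), 'mid', array([0.5221, 0.411 ]), 'tilt', np.float64(0.005), 'expect', 0.1)
```

View pics/fin.png

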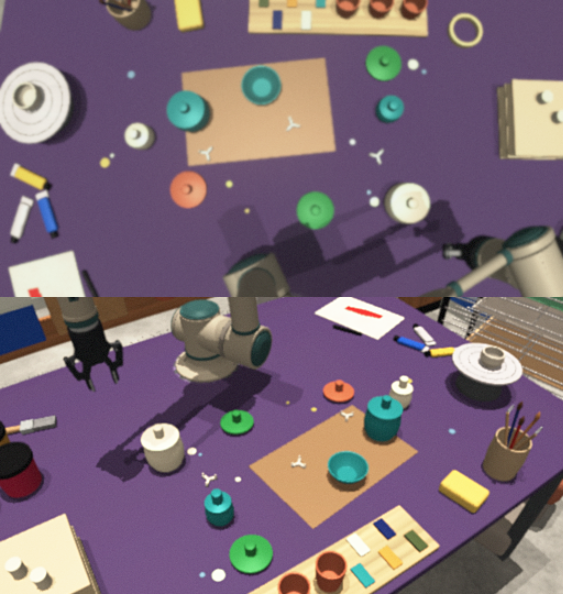

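All four lids sit flat on their jars in both views: large turquoise (188,110), small turquoise (391,108), large cream (408,203) and small cream (139,135). The bowl and bisque lid have not moved, and the arm is clear.

```bash
python3 -c "
from rig import manip
print(manip.sign_off())"
```

```text
the job is handed in; nothing more can be done
None
```

All four glazed lids are seated on their matching jars, and the job is handed in; the camera check just before showed them flat and centred, with the bowl and unglazed lid where they were, but sign-off returned no verdict.

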